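Set the depth stop to the master sample and lock it

ROBOT

A 6-joint arm with a two-finger parallel gripper is mounted at the origin on the work surface. World frame = base frame: x ahead of the robot, y to its left, z up, the work surface at z = 0. Lengths are in m, angles in rad, forces in N, time in s.
With the tool pointing down it reaches from about 0.3 to 0.775 m from the base axis. Payload 14.6 kg.
Tool frame: the origin (TCP) lies at the very end of the fingers, on their centre line; the grasp point (between the pads) lies 19 mm behind it; z points along the fingers, y is the line along which they close (so a half turn about z gives the same grasp; the last joint's range is limited). The gripper opens to 94 mm and grips with 3 to 60 N. Pads are 16 mm wide; open, the fingers measure 119 mm over their backs; the gripper's body (75 mm by 177 mm) begins 78 mm behind the grasp point.
Start: joints at [-1.289, 0.3, 1.521, -0, 1.321, -0.067], TCP at [0.188, -0.517, 0.205] pointing down, gripper open.
Joint ranges: [-3.03, 3.03], [-0.79, 2.21], [0.23, 2.52], [-1.04, 4.18], [0, 3.07], [-2.55, 2.55]. Speed limits (rad/s): [2.22, 2.22, 2.57, 3.14, 3.14, 3.14].

INTERFACE

Orientations are given as [roll, pitch, yaw] about the fixed x, y, z axes, in that order (R = Rz(yaw) Ry(pitch) Rx(roll)).
In Python, from station import ctrl, cams gives the robot as it stands. The module is installed in compiled form; this text tells all that it offers.
- The arm moves only by the tool arm_command, never from a script. Its argument "plan" is a list that holds one entry, the list of rows, each a list of 7 numbers: the shift along the tool's x, y, z in parts of the range, where 1.0 means 600 mm, then the turn, a rotation vector about the tool's x, y, z in a scale on which 1.0 is 2 pi rad, then the closure, from -1 (fully open) to 1 (shut). A call has 1 to 12 rows; each row is the pose to reach, as a shift and turn from the pose commanded when the call began, along the tool's axes at that moment; what a row does not reach only later rows make up. A row lasts 1/10 s, in which the tool goes at most 50 mm and 8.59 degrees, less where a joint would pass 70% of its speed; a pose out of reach is approached as far as the arm can. No shift or turn number may pass 1 either way. A call with a gripper value outside its range is refused whole. The fingers move at their own pace and stop on an object; "squeeze" is the grip in N (left out, the last holds). Time passes only in rows, so rows that repeat a pose let the fingers close. It gives the time, the measured TCP pose, the force, the opening and the grip force at its end, in the units of the state.
- ctrl.get_obs(): the state, without advancing time (a new reading comes with each control period).
- cams.camera(name): name is "scene" or "top" or "wrist"; returns (picture, depth): 420x560x3 uint8, blue, green, red; 420x560 float32, m along the optical axis (not along the pixel's ray), 0 where there is no reading.
- cams.camera_info(name): a dict with "fx", "fy", "cx", "cy" (pixels), "world_to_cam" (4x4, takes a point from world to camera coordinates). Camera axes: x right, y down, z forward; pixel columns grow to the right and rows downward; lengths in m; the calibration is good to about 2 mm. A picture is of the moment at which its call begins: read the wrist's pose just before it. camera_info takes no time and is no camera call; for the wrist camera it gives the pose at the moment of the call.
- ctrl.hand_in(): hands the job in; it is judged then, once.
The state is a dict: "time_s": time; "qpos": joint angles; "joint_vel": joint speeds; "tau": joint torques, N m; "ee_pos": TCP position; "eef_rot": TCP orientation; "force": force on the tool from outside, world axes, zero at the start; "moment": the same for the moment, N m; "grip_width": finger opening in m; "grip_force": force on a finger pad.
Only numpy, scipy, OpenCV 4.12 (cv2) and the standard library are available. Lean on these libraries where they do the work, as an engineer would, in place of code of your own. Each camera call takes 0.05 s, during which the arm holds its last target. There are 200 camera calls.

TASK

Set the press depth stop to the master sample: push the loaded slide fully home under the bridge, lower the stop rod gently until its tip rests on the top of the sample's steel stem without pressing hard on it, then turn the clamp lever clockwise until it is fully tight. The stop must still rest on the stem when you are done, and the parts and pliers lying around are to stay where they are.

Things in the scene. Friction and masses are not known exactly. Their poses are not given: they have to be found in the camera images.
- stand: The depth-stop fixture, fixed: steel base plate (x -130 to +90, y +-95, 15 mm thick), two dark posts and a bridge plate (x +-35, y +-95, top at 178 mm), blue clamp head on it (x +-28, y -75 to +37 mm, top at 206 mm). Origin on the table under the stop rod's axis; +x points into the fixture, away from the robot, +y left, z up.
- shuttle (a joint): Aluminium loading slide on the base plate; it carries the master sample: a steel sleeve (50 mm diameter, 62 mm tall) with a white plastic piston pressed in, whose steel stem (14 mm, flat top) points up. Value in m: 0 = fully home against the end stop (sample under the rod), positive = pulled out along the stand's -x, at most 0.075. Stays where it is left; about 3 N moves it.
- pull_bar (a point): Middle of the slide's red pull bar: a horizontal round bar 14 mm thick and 74 mm long along the stand's y, its axis 73 mm above the table, on two 10 mm posts; 100 mm in front (-x) of the sample's axis. Free room of 40 mm and more in front of and behind it.
- sleeve_rim (a point): Centre of the upper rim of the master sleeve, 91 mm above the table. The stem's flat top stands 22 to 36 mm above the rim, different on every sample and not measured: find it by touch. Press the stem with no more than 15 N.
- stop_rod (a joint): Vertical stop rod, 16 mm steel with a black knurled knob on top. Value in m: 0 = fully raised, growing as the rod goes down, at most 0.045. Its tip is at 150 mm minus this value above the table. Its drag holds it where it is left; a push of about 3 N (2.5 to 3.6 N) on the knob slides it down while the clamp is loose.
- knob_top (a point): Centre of the flat top of the rod's knob (34 mm diameter, 24 mm tall, top face 135 mm above the rod's tip). It can be pressed down from above or gripped round its side.
- rod_tip (a point): Centre of the lower, flat end of the rod's tip: yellow hard nylon, 12 mm in diameter; it gives 1 mm under about 12 N.
- clamp (a joint): Clamp lever on the blue head that locks the rod. Value in rad: 0 = loose end, growing clockwise seen from above; the clamp begins to bite at about 0.9 and is fully tight against its stop at 1.4. It stays where it is left; about 4 N at the grip turns it while loose, up to about 10 N near the end.
- clamp_pivot (a point): Point on the vertical axis of the clamp lever, on the top face of the clamp head 206 mm above the table, 42 mm to the right (-y) of the rod axis.
- clamp_grip (a point): Point on the axis of the lever's black round grip, 15 mm thick, 60 mm from the pivot axis, 224 mm above the table; the grip ends 20 mm farther out. The lever points from the pivot through this point; at value 0 it points 60 degrees to the right of the stand's +x, at 1.4 to the right and back towards the robot.
- pliers: Pliers with red handles, 180 mm long, lying beside the fixture. Leave alone. Origin on the table under the middle of it.
- piston_a: Spare white piston with steel stem, 52 mm diameter, 85 mm tall, standing to the left of the fixture. Leave alone. Origin: centre of underside.
- piston_b: Spare white piston with steel stem, 52 mm diameter, 85 mm tall, standing at the right of the table. Leave alone. Origin: centre of underside.
- sleeve_a: Empty steel sleeve, 50 mm diameter, 90 mm tall, standing to the right of the fixture. Leave alone. Origin: centre of underside.
- sleeve_b: Empty steel sleeve, 50 mm diameter, 90 mm tall, standing at the right of the table. Leave alone. Origin: centre of underside.
- spring_a: Steel coil spring, 52 mm diameter, 80 mm tall, standing at the right of the table. Leave alone. Origin: centre of underside.

How it is judged:
On the way, in this order (a step that is already met when the one before it is completed fails the run):
1. the slide is fully home (within 2.5 mm), the clamp still loose (value of joint shuttle below 0.0025 m and value of joint clamp below 0.85 rad), for 0.2 s.
2. with the slide home and the clamp still loose, the stop tip rests on the sample's stem (all of step 1 and contact force between stop_rod and shuttle above 0.3 N), for 0.2 s.
At the end, for the whole second after the job is handed in: The slide is home (within 2.5 mm of its end stop), the stop rod's tip bears on the sample's stem (more than 0.3 N of contact), the clamp lever is tight (beyond 1.25 rad of 1.4), and rod and lever are at rest (value of joint shuttle below 0.0025 m and contact force between stop_rod and shuttle above 0.3 N and value of joint clamp above 1.25 rad and velocity of joint stop_rod between -0.005 and 0.005 m/s and velocity of joint clamp below 0.05 rad/s); the robot touches nothing.
It fails at once if the stop rod pressed on the sample's stem with more than 15 N (contact force between stop_rod and shuttle above 15 N).
It fails at once if a spare part or the pliers moved more than 15 mm (distance of any of pliers, piston_a, piston_b, sleeve_a, sleeve_b, spring_a from where it was at the start of the episode above 0.015 m).
It also fails if it takes over 61 s, if anything falls off the work surface, if the arm or the gripper's body presses on something with over 40 N, if the wrist force passes 120 N, or if a joint passes its speed limit or range.

## Working session

There is one attempt and no reset: what is moved stays moved. The work goes in short steps, Python scripts to look and compute and a tool call to move; the robot and the scene stay as the last step left them, time stands still between calls to the robot, and variables do not carry over. Pictures are saved under pics/ and viewed, at most 10 in all, crops included, and the job is handed in when it is done.

Besides the shell and the picture viewer there is one more tool, called after ">>>" as name(argument=value, ...) on one line, values as JSON. arm_command: Moves the arm, as the interface text tells. Its arguments: {"type":"object","properties":{"plan":{"type":"array"},"squeeze":{"type":"number"}},"required":["plan"]}

```bash
mkdir -p pics; cat > h.py <<'E'
import numpy as np, cv2
from station import ctrl, cams
def info(n):
    i=cams.camera_info(n); return i, np.linalg.inv(np.array(i["world_to_cam"]))
def px2w(n,u,v,d):
    i,T=info(n); return (T@[ (u-i["cx"])/i["fx"]*d,(v-i["cy"])/i["fy"]*d,d,1])[:3]
def w2px(n,p):
    i,_=info(n); c=np.array(i["world_to_cam"])@[*p,1]; return i["fx"]*c[0]/c[2]+i["cx"], i["fy"]*c[1]/c[2]+i["cy"],c[2]
def cloud(n,d):
    i,T=info(n); v,u=np.mgrid[:420,:560]
    P=np.stack([(u-i["cx"])/i["fx"]*d,(v-i["cy"])/i["fy"]*d,d,np.ones_like(d)],-1)@T.T
    return P[...,:3]
E
python3 - <<'E'
from h import *
print(ctrl.get_obs())
ims=[]
for n in("scene","top"):
    b,d=cams.camera(n); np.savez(f"{n}0.npz",b=b,d=d); cv2.imwrite(f"pics/{n}0.png",b)
    i,T=info(n); print(n,i["fx"],T.round(3))
E
```

```text
{'time_s': 0.0, 'qpos': array([-1.28858528e+00,  3.00479424e-01,  1.52155961e+00, -2.46615812e-05,
        1.32071362e+00, -6.65764802e-02]), 'joint_vel': array([-0.00120476,  0.00336001, -0.00063684, -0.00018765, -0.00048247,
       -0.00138532]), 'tau': array([ 8.76952035e-04, -5.31806231e+01, -3.52738667e+01,  7.08495034e-02,
        2.44282099e-02, -1.36215681e-04]), 'ee_pos': array([ 0.18789842, -0.51663336,  0.20489085]), 'eef_rot': array([-3.14043363e+00, -5.33376196e-05,  3.48793617e-01]), 'force': array([-0.07453246,  1.24810451,  1.18469745]), 'moment': array([0.01764991, 0.05031973, 0.01581662]), 'grip_force': 0.0, 'grip_width': 0.09406314046993518}
scene 447.8564985782511 [[ 5.59e-01  6.18e-01 -5.53e-01  1.15e+00]
 [ 8.29e-01 -4.16e-01  3.73e-01 -4.88e-01]
 [ 1.00e-03 -6.67e-01 -7.45e-01  9.95e-01]
 [ 0.00e+00  0.00e+00  0.00e+00  1.00e+00]]
top 502.85624228920665 [[ 0.008 -0.992  0.122  0.391]
 [-1.    -0.008 -0.002 -0.076]
 [ 0.003 -0.122 -0.992  1.565]
 [ 0.     0.     0.     1.   ]]
```

View pics/scene0.png

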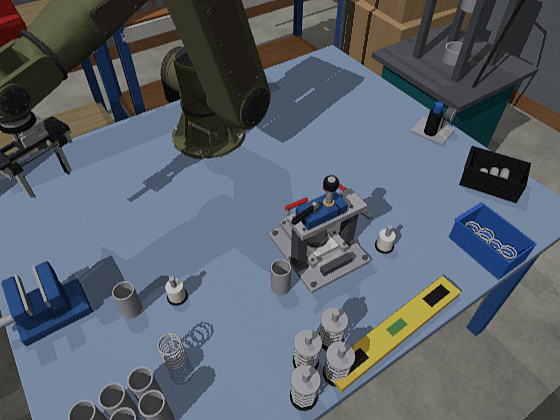

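View pics/top0.png

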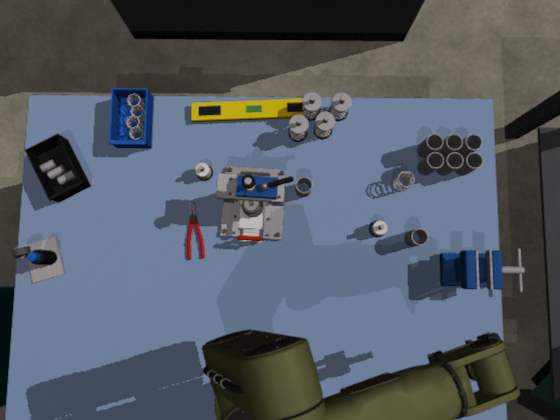

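The scene view shows the fixture with its knob at about (331,183). In the top view the knob is at (249,181), the red bar at (250,238), the lever tip at about (290,180), sleeve_a at (303,186) and the pliers at (195,235). I'll enlarge both.

```bash
python3 - <<'E'
from h import *
b=np.load("scene0.npz")["b"];t=np.load("top0.npz")["b"]
a=cv2.resize(b[170:290,260:380],None,fx=3.3,fy=3.3,interpolation=cv2.INTER_CUBIC)
c=cv2.resize(t[155:255,205:305],(396,396),interpolation=cv2.INTER_CUBIC)
cv2.imwrite("pics/c1.png",np.hstack([a,c]))
P=cloud("top",np.load("top0.npz")["d"])
for lo,hi in((.17,.184),(.2,.21),(.275,.295)):
    m=(P[...,2]>lo)&(P[...,2]<hi); m[:150]=0;m[250:]=0;m[:,:205]=0;m[:,310:]=0
    q=P[m]; print(lo,len(q),q.mean(0).round(4),cv2.minAreaRect((q[:,:2]*1000).astype(np.float32)))
i=np.argwhere(cv2.inRange(t,(0,0,130),(70,70,255))>0); i=i[(i[:,0]>225)&(i[:,0]<250)&(i[:,1]>225)&(i[:,1]<275)]
print(i.mean(0),i.min(0),i.max(0)); q=P[i[:,0],i[:,1]];print(q.mean(0),np.median(q,0),cv2.minAreaRect((q[:,:2]*1000).astype(np.float32)))
E
```

```text
0.17 751 [0.6158 0.0361 0.1775] ((620.4653930664062, 12.172309875488281), (190.1194610595703, 70.66270446777344), 86.66415405273438)
0.2 533 [ 0.6155 -0.0076  0.2056] ((619.23193359375, -6.909374237060547), (112.10597229003906, 56.44142150878906), 86.8061294555664)
0.275 136 [0.6199 0.0118 0.2828] ((620.3128051757812, 12.074297904968262), (34.0750846862793, 32.53594970703125), 26.99561309814453)
[237.40909091 248.8030303 ] [235 238] [239 260]
[0.4826672  0.01887706 0.12505306] [0.48632957 0.02210725 0.07971823] ((454.9256286621094, -22.073898315429688), (163.07357788085938, 39.114933013916016), 53.93564224243164)
```

View pics/c1.png

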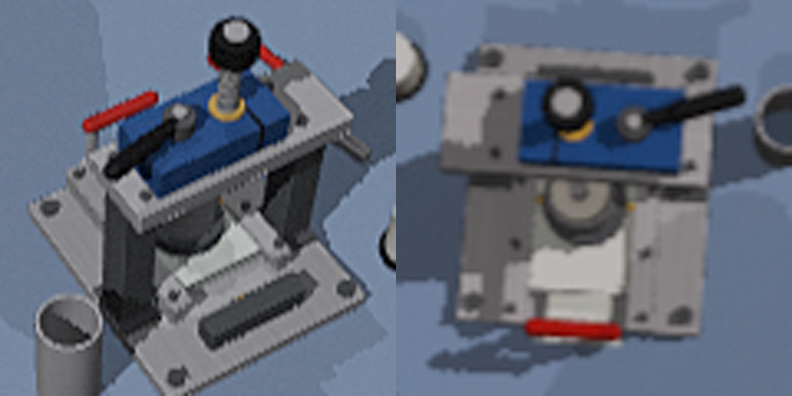

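The enlarged crop shows the knob top at (568,105), the lever pivot at (632,122) with its grip ending at (742,95), and the red bar from (528,326) to (620,333). I'll measure the bar, lever and knob from both views.

```bash
cat >> h.py <<'E'
yaw=np.deg2rad(-3.3); O=np.array([.6204,.0121])
R=np.array([[np.cos(yaw),-np.sin(yaw)],[np.sin(yaw),np.cos(yaw)]])
def S(p): return np.array([*(R.T@(np.array(p)[:2]-O)),p[2]])
def W(s): return np.array([*(O+R@np.array(s)[:2]),s[2]])
def tri(ps):   # [(cam,u,v)] -> least squares point
    A=np.zeros((3,3));b=np.zeros(3)
    for n,u,v in ps:
        i,T=info(n); d=T[:3,:3]@[(u-i["cx"])/i["fx"],(v-i["cy"])/i["fy"],1]; d/=np.linalg.norm(d)
        M=np.eye(3)-np.outer(d,d); A+=M;b+=M@T[:3,3]
    return np.linalg.solve(A,b)
def shift(p,newyaw=None): # target world TCP -> tool shift mm, yaw turn about tool z
    o=ctrl.get_obs(); y=o["eef_rot"][2]; d=(np.array(p)-o["ee_pos"])*1000
    return np.round([np.cos(y)*d[0]+np.sin(y)*d[1],np.sin(y)*d[0]-np.cos(y)*d[1],-d[2]],1), (None if newyaw is None else round(-(newyaw-y),3))
E
python3 - <<'E'
from h import *
c=lambda x,y:(260+x/3.3,170+y/3.3); t=lambda x,y:(205+(x-396)/3.96,155+y/3.96)
for nm,a,b in(("knob",(237,31),(569,104)),("bar_r",(88,126),(529,326)),("bar_l",None,(619,332)),("tip",(110,172),(742,95)),("pivot",(181,112),(632,118))):
    print(nm, S(tri([("scene",*c(*a)),("top",*t(*b))])).round(4) if a else "")
    d=np.load("top0.npz")["d"]; u,v=t(*b); print("  topdepth",S(px2w("top",u,v,d[int(round(v)),int(round(u))])).round(4))
for n in("scene","top"):
    f=np.load(n+"0.npz"); P=cloud(n,f["d"]); Q=P.reshape(-1,3); s=np.c_[(Q[:,:2]-O)@R,Q[:,2]]; col=f["b"].reshape(-1,3).astype(int)
    m=(s[:,2]>.217)&(s[:,2]<.24)&(s[:,0]>-.1)&(s[:,0]<.1)&(s[:,1]<-.055)&(s[:,1]>-.16); q=s[m]
    print(n,"lever",m.sum(),q.mean(0).round(4),q.min(0).round(3),q.max(0).round(3), np.degrees(np.arctan2(*(q.mean(0)[:2]-[0,-.042])[::-1])))
    m=(s[:,2]>.06)&(s[:,2]<.09)&(s[:,0]<-.08)&(s[:,0]>-.21)&(abs(s[:,1])<.06)&(col[:,2]>100)&(col[:,1]<70); q=s[m]
    if len(q):print(n,"bar",m.sum(),q.mean(0).round(4),q.min(0).round(3),q.max(0).round(3))
    m=(s[:,2]>.276)&(s[:,2]<.295)&(abs(s[:,0])<.04)&(abs(s[:,1])<.04);print(n,"knob",s[m].mean(0).round(4))
E
```

```text
knob [0.0003 0.0024 0.2804]
  topdepth [-0.0023 -0.0014  0.2816]
bar_r [-0.1459  0.0121  0.0407]
  topdepth [-0.1371  0.0315  0.0825]
bar_l 
  topdepth [-0.1367 -0.0354  0.0752]
tip [ 0.0234 -0.1116  0.2235]
  topdepth [ 0.0212 -0.1144  0.2268]
pivot [ 0.0023 -0.0384  0.2229]
  topdepth [ 0.0009 -0.0405  0.2239]
scene lever 142 [ 0.0213 -0.0868  0.2268] [ 0.005 -0.115  0.218] [ 0.033 -0.055  0.235] -64.56789736584771
scene bar 94 [-0.13    0.0016  0.0767] [-0.137 -0.032  0.07 ] [-0.123  0.038  0.081]
scene knob [0.0061 0.0011 0.2811]
top lever 127 [ 0.0139 -0.0867  0.2285] [-0.001 -0.116  0.218] [ 0.03  -0.055  0.238] -72.72978251380026
top bar 81 [-0.1357  0.0009  0.0795] [-0.141 -0.035  0.072] [-0.129  0.034  0.09 ]
top knob [-0.0004 -0.0003  0.2829]
```

Both depth views agree: the bar is at stand x ≈ -134 mm with its top at 80 mm (slide about 34 mm out), the knob top is at 283 mm, and the lever sits about 69° to the right of +x.

```bash
python3 - <<'E'
from h import *
w=W([-.175,0,.2]);print(w,shift(w,yaw))
E
```

```text
[0.44569018 0.0221737  0.2       ] (array([ 426.4, -418.3,    5. ]), np.float64(0.406))
```

Units first: shifts go in shares of 600 mm and turns go in shares of 2 pi rad. So 426 mm / 600 = 0.71, -418 mm / 600 = -0.6967, 0.406 rad / 6.2832 = 0.0646.

>>> arm_command(plan=[[[0.0667,-0.0667,0,0,0,0.0159,1],[0.1333,-0.1333,0,0,0,0.0318,1],[0.1917,-0.1917,0,0,0,0.0477,1],[0.25,-0.25,0,0,0,0.0646,1],[0.3083,-0.3083,0,0,0,0.0646,1],[0.3667,-0.3667,0,0,0,0.0646,1],[0.425,-0.425,0,0,0,0.0646,1],[0.4833,-0.4833,0,0,0,0.0646,1],[0.5417,-0.5417,0.0033,0,0,0.0646,1],[0.6,-0.6,0.005,0,0,0.0646,1],[0.6583,-0.65,0.0067,0,0,0.0646,1],[0.71,-0.6967,0.0083,0,0,0.0646,1]]], squeeze=10)

```text
time_s: 1.3
ee_pos: [0.4459, 0.0239, 0.2004]
eef_rot: [-3.142, -0.0, -0.057]
force: [0.9, -0.9, 0.5]
grip_width: 0.0019
grip_force: 0.0
```

```bash
python3 - <<'E'
from h import *
o=ctrl.get_obs();print(o);print(S(o["ee_pos"]),shift(W([-.175,0,.06]),yaw))
E
```

```text
{'time_s': 1.3, 'qpos': array([-2.86046953e-02,  7.17530480e-02,  1.80374731e+00,  1.48036557e-06,
        1.26589731e+00,  1.59887484e+00]), 'joint_vel': array([ 9.80033725e-01,  5.37231813e-01, -5.38320031e-01,  9.00712932e-04,
       -3.17735296e-03,  9.73489663e-01]), 'tau': array([ -5.38896337, -44.36424136, -30.05348325,   0.17224754,
         0.04582068,  -1.81717783]), 'ee_pos': array([0.44594485, 0.02385576, 0.20040265]), 'eef_rot': array([-3.14158577e+00, -1.94872611e-04, -5.66836570e-02]), 'force': array([ 0.88114995, -0.86117598,  0.4604    ]), 'moment': array([ 0.00765042,  0.00226099, -0.06988358]), 'grip_force': 0.0, 'grip_width': 0.0018902729797649028}
[-0.17484258  0.00169393  0.20040265] (array([ -0.2,   1.7, 140.4]), np.float64(0.001))
```

Scaled: 140 mm / 600 = 0.2333, 110 mm / 600 = 0.1833.

>>> arm_command(plan=[[[0,0,0,0,0,0,1],[0,0,0.0583,0,0,0,1],[0,0,0.125,0,0,0,1],[0,0,0.1833,0,0,0,1],[0,0,0.2333,0,0,0,1],[0,0,0.2333,0,0,0,1],[0.0167,0,0.2333,0,0,0,1],[0.0333,0,0.2333,0,0,0,1],[0.045,0,0.2333,0,0,0,1],[0.0567,0,0.2333,0,0,0,1],[0.0667,0,0.2333,0,0,0,1],[0.0767,0,0.2333,0,0,0,1]]])

```text
time_s: 2.5
ee_pos: [0.4918, 0.0189, 0.0606]
eef_rot: [-3.142, 0.0, -0.057]
force: [-3.9, -0.1, 2.3]
grip_width: 0.0007
grip_force: 1.7
```

Scaled: 8 mm / 600 = 0.0133, 6 mm / 600 = 0.01.

>>> arm_command(plan=[[[0.0033,0,0,0,0,0,1],[0.0067,0,0,0,0,0,1],[0.01,0,0,0,0,0,1],[0.0133,0,0,0,0,0,1],[0.0133,0,0,0,0,0,1]]])

```text
time_s: 3.0
ee_pos: [0.4996, 0.0185, 0.0604]
eef_rot: [-3.142, -0.0, -0.057]
force: [-0.8, -0.2, -0.2]
grip_width: 0.0007
grip_force: 0.2
```

Scaled: 4 mm / 600 = 0.0067, 3 mm / 600 = 0.005.

>>> arm_command(plan=[[[0.0017,0,0,0,0,0,1],[0.0033,0,0,0,0,0,1],[0.005,0,0,0,0,0,1],[0.0067,0,0,0,0,0,1],[0.0067,0,0,0,0,0,1]]])

```text
time_s: 3.5
ee_pos: [0.5035, 0.0182, 0.0604]
eef_rot: [-3.142, -0.0, -0.057]
force: [-1.9, 0.4, 0.1]
grip_width: 0.0004
grip_force: 0.8
```

Scaled: 1.4 mm / 600 = 0.0023, 0.7 mm / 600 = 0.0012.

>>> arm_command(plan=[[[0.0012,0,0,0,0,0,1],[0.0023,0,0,0,0,0,1],[0.0023,0,0,0,0,0,1]]])

```text
time_s: 3.8
ee_pos: [0.5048, 0.0181, 0.0604]
eef_rot: [-3.142, -0.0, -0.057]
force: [-1.0, -0.7, -0.3]
grip_width: 0.0001
grip_force: 1.1
```

Scaled: 1.2 mm / 600 = 0.002, 0.6 mm / 600 = 0.001.

>>> arm_command(plan=[[[0.001,0,0,0,0,0,1],[0.002,0,0,0,0,0,1],[0.002,0,0,0,0,0,1]]])

```text
time_s: 4.1
ee_pos: [0.5057, 0.0181, 0.0604]
eef_rot: [3.142, 0.001, -0.057]
force: [-5.4, -0.2, 2.0]
grip_width: 0.0007
grip_force: 2.5
```

Scaled: 1 mm / 600 = 0.0017, 0.6 mm / 600 = 0.001.

>>> arm_command(plan=[[[0.001,0,0,0,0,0,1],[0.0017,0,0,0,0,0,1],[0.0017,0,0,0,0,0,1]]])

```text
time_s: 4.4
ee_pos: [0.5058, 0.0181, 0.0604]
eef_rot: [3.142, 0.003, -0.057]
force: [-12.5, -0.0, 7.1]
grip_width: 0.0009
grip_force: 6.2
```

The slide is home: it stopped at the expected place with the force rising. Next I back off, lift and go over the knob.

Scaled: -250 mm / 600 = -0.4167, 114 mm / 600 = 0.19.

>>> arm_command(plan=[[[-0.025,0,0,0,0,0,1],[-0.0583,0,0,0,0,0,1],[-0.0583,0,-0.0667,0,0,0,1],[-0.0583,0,-0.1417,0,0,0,1],[-0.0583,0,-0.2167,0,0,0,1],[-0.0583,0,-0.2917,0,0,0,1],[-0.0583,0,-0.3667,0,0,0,1],[-0.0333,0,-0.4167,0,0,0,1],[0.0333,0,-0.4167,0,0,0,1],[0.1,0,-0.4167,0,0,0,1],[0.1583,0,-0.4167,0,0,0,1],[0.19,0,-0.4167,0,0,0,1]]])

```text
time_s: 5.6
ee_pos: [0.6229, 0.0113, 0.3096]
eef_rot: [-3.142, -0.0, -0.057]
force: [-0.9, -0.2, -0.5]
grip_width: 0.0003
grip_force: 0.0
```

```bash
python3 - <<'E'
from h import *
b,d=cams.camera("top"); cv2.imwrite("pics/t2.png",cv2.resize(b[155:255,205:305],(500,500),interpolation=cv2.INTER_CUBIC))
f=b; P=cloud("top",d).reshape(-1,3); s=np.c_[(P[:,:2]-O)@R,P[:,2]]; col=b.reshape(-1,3).astype(int)
m=(s[:,2]>.06)&(s[:,2]<.09)&(s[:,0]<-.08)&(s[:,0]>-.21)&(abs(s[:,1])<.06)&(col[:,2]>100)&(col[:,1]<70); print("bar",m.sum(),s[m].mean(0))
o=ctrl.get_obs();print(S(o["ee_pos"]),o["force"],o["joint_vel"].round(3),shift(W([0,0,.29])))
E
```

```text
bar 0 [nan nan nan]
[ 0.00356424 -0.00079335  0.30890807] [1.54664852 0.6464443  0.80842141] [ 0.003 -0.072  0.118  0.    -0.021 -0.001] (array([-3.6, -0.8, 18.9]), None)<stdin>:4: RuntimeWarning: Mean of empty slice.
  ret = um.true_divide(
```

Scaled: 18 mm / 600 = 0.03, 15 mm / 600 = 0.025.

>>> arm_command(plan=[[[-0.0033,0,0.0133,0,0,0,1],[-0.0033,0,0.025,0,0,0,1],[-0.0033,0,0.03,0,0,0,1],[-0.0033,0,0.03,0,0,0,1],[-0.0033,0,0.03,0,0,0,1]]])

```text
time_s: 6.15
ee_pos: [0.6186, 0.0117, 0.293]
eef_rot: [-3.142, -0.001, -0.057]
force: [-0.1, 0.5, 0.8]
grip_width: 0.0003
grip_force: 0.0
```

Scaled: 18 mm / 600 = 0.03, 16 mm / 600 = 0.0267.

>>> arm_command(plan=[[[0,0,0.0033,0,0,0,1],[0,0,0.0067,0,0,0,1],[0,0,0.01,0,0,0,1],[0,0,0.0133,0,0,0,1],[0,0,0.0167,0,0,0,1],[0,0,0.02,0,0,0,1],[0,0,0.0233,0,0,0,1],[0,0,0.0267,0,0,0,1],[0,0,0.03,0,0,0,1]]])

```text
time_s: 7.05
ee_pos: [0.6188, 0.0116, 0.2744]
eef_rot: [-3.142, -0.0, -0.057]
force: [-0.5, 0.3, 2.6]
grip_width: 0.0001
grip_force: 1.6
```

Scaled: 10 mm / 600 = 0.0167, 9 mm / 600 = 0.015.

>>> arm_command(plan=[[[0,0,0.0025,0,0,0,1],[0,0,0.005,0,0,0,1],[0,0,0.0075,0,0,0,1],[0,0,0.01,0,0,0,1],[0,0,0.0125,0,0,0,1],[0,0,0.015,0,0,0,1],[0,0,0.0167,0,0,0,1]]])

```text
time_s: 7.75
ee_pos: [0.6188, 0.0116, 0.2643]
eef_rot: [-3.142, -0.0, -0.057]
force: [0.2, -0.1, 3.2]
grip_width: 0.0005
grip_force: 1.5
```

Scaled: 0.9 mm / 600 = 0.0015, 0.6 mm / 600 = 0.001.

>>> arm_command(plan=[[[0,0,0.0005,0,0,0,1],[0,0,0.001,0,0,0,1],[0,0,0.0015,0,0,0,1]]])

```text
time_s: 8.05
ee_pos: [0.6188, 0.0116, 0.2636]
eef_rot: [-3.142, -0.0, -0.057]
force: [-0.7, 0.5, 3.6]
grip_width: 0.0007
grip_force: 1.5
```

Scaled: 0.9 mm / 600 = 0.0015, 0.6 mm / 600 = 0.001.

>>> arm_command(plan=[[[0,0,0.0005,0,0,0,1],[0,0,0.001,0,0,0,1],[0,0,0.0015,0,0,0,1]]])

```text
time_s: 8.35
ee_pos: [0.6188, 0.0116, 0.2626]
eef_rot: [-3.142, -0.0, -0.057]
force: [-0.5, -0.3, 3.4]
grip_width: 0.0009
grip_force: 1.5
```

Scaled: 1 mm / 600 = 0.0017, 0.7 mm / 600 = 0.0012.

>>> arm_command(plan=[[[0,0,0.0005,0,0,0,1],[0,0,0.0012,0,0,0,1],[0,0,0.0017,0,0,0,1]]])

```text
time_s: 8.65
ee_pos: [0.6188, 0.0116, 0.2616]
eef_rot: [3.142, -0.0, -0.057]
force: [-0.7, 0.1, 2.2]
grip_width: 0.0005
grip_force: 1.5
```

Scaled: 1 mm / 600 = 0.0017, 0.7 mm / 600 = 0.0012.

>>> arm_command(plan=[[[0,0,0.0005,0,0,0,1],[0,0,0.0012,0,0,0,1],[0,0,0.0017,0,0,0,1]]])

```text
time_s: 8.95
ee_pos: [0.6188, 0.0116, 0.2606]
eef_rot: [-3.142, 0.0, -0.057]
force: [-0.4, 0.6, 2.3]
grip_width: 0.0003
grip_force: 1.5
```

Scaled: 1 mm / 600 = 0.0017, 0.7 mm / 600 = 0.0012.

>>> arm_command(plan=[[[0,0,0.0005,0,0,0,1],[0,0,0.0012,0,0,0,1],[0,0,0.0017,0,0,0,1]]])

```text
time_s: 9.25
ee_pos: [0.6188, 0.0116, 0.2596]
eef_rot: [3.142, -0.0, -0.057]
force: [-0.7, 0.0, 3.2]
grip_width: 0.0003
grip_force: 1.5
```

>>> arm_command(plan=[[[0,0,0.0005,0,0,0,1],[0,0,0.0012,0,0,0,1],[0,0,0.0017,0,0,0,1]]])

```text
time_s: 9.55
ee_pos: [0.6188, 0.0116, 0.2591]
eef_rot: [-3.142, -0.001, -0.057]
force: [-2.6, 0.2, 6.9]
grip_width: 0.0006
grip_force: 3.8
```

Scaled: 0.4 mm / 600 = 0.0007, 0.2 mm / 600 = 0.0003.

>>> arm_command(plan=[[[0,0,0.0003,0,0,0,1],[0,0,0.0007,0,0,0,1],[0,0,0.0007,0,0,0,1],[0,0,0.0007,0,0,0,1]]])

```text
time_s: 9.95
ee_pos: [0.6188, 0.0116, 0.259]
eef_rot: [-3.142, -0.001, -0.057]
force: [-2.6, 0.6, 8.9]
grip_width: 0.001
grip_force: 4.1
```

Contact found. The knob top is at 0.2595, which puts the stem about 33 mm above the rim, and the stem load is roughly 5.5 N. Next I lift off and go behind the lever.

Scaled: 75 mm / 600 = 0.125, 60 mm / 600 = 0.1.

>>> arm_command(plan=[[[0,0,-0.005,0,0,0,1],[0,0,-0.025,0,0,0,1],[0,0,-0.0667,0,0,0,1],[0.0417,0.0417,-0.0667,0,0,0,1],[0.075,0.0917,-0.0667,0,0,0,1],[0.1,0.125,-0.0667,0,0,0,1],[0.1,0.125,-0.0667,0,0,0,1],[0.1,0.125,-0.0083,0,0,0,1],[0.1,0.125,0.05,0,0,0,1],[0.1,0.125,0.0883,0,0,0,1],[0.1,0.125,0.0883,0,0,0,1]]])

```text
time_s: 11.05
ee_pos: [0.6731, -0.0659, 0.2023]
eef_rot: [-3.141, 0.005, -0.057]
force: [-0.4, -0.4, -0.5]
grip_width: 0.0005
grip_force: 0.0
```

```bash
python3 - <<'E'
from h import *
o=ctrl.get_obs();s=S(o["ee_pos"]);print(s,o["force"])
b,d=cams.camera("scene"); x=cv2.resize(b[150:270,270:390],(480,480),interpolation=cv2.INTER_CUBIC); cv2.imwrite("pics/s3.png",x)
P=cloud("scene",d).reshape(-1,3); q=np.c_[(P[:,:2]-O)@R,P[:,2]]
m=(q[:,2]>.25)&(q[:,2]<.275)&(abs(q[:,0])<.03)&(abs(q[:,1])<.025);print(q[m].mean(0) if m.any() else 0, q[m,2].max() if m.any() else 0)
sh=lambda r,a:[round(r*np.cos(np.radians(a))-s[0]*1000), round(-(-42-r*np.sin(np.radians(a))-s[1]*1000))]
for a in range(35,135,5):print(a,sh(68,a))
E
```

```text
[ 0.05707888 -0.07479841  0.20226426] [-0.40673639 -0.43456978 -0.50414416]
0 0
35 [-1, 6]
40 [-5, 11]
45 [-9, 15]
50 [-13, 19]
55 [-18, 23]
60 [-23, 26]
65 [-28, 29]
70 [-34, 31]
75 [-39, 33]
80 [-45, 34]
85 [-51, 35]
90 [-57, 35]
95 [-63, 35]
100 [-69, 34]
105 [-75, 33]
110 [-80, 31]
115 [-86, 29]
120 [-91, 26]
125 [-96, 23]
130 [-101, 19]
```

View pics/s3.png

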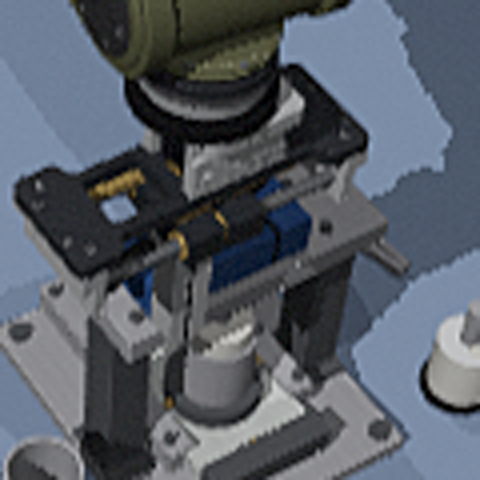

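The view shows the sleeve home under the bridge and the closed fingers at about (195,290) behind the lever, clear of the head. I'll sweep now.

Scaled: -57 mm / 600 = -0.095, -51 mm / 600 = -0.085.

>>> arm_command(plan=[[[-0.0083,0.0183,-0.0017,0,0,0,1],[-0.0217,0.0317,-0.0033,0,0,0,1],[-0.0333,0.04,-0.0033,0,0,0,1],[-0.0467,0.0483,-0.0033,0,0,0,1],[-0.0567,0.0517,-0.0033,0,0,0,1],[-0.065,0.055,-0.0033,0,0,0,1],[-0.075,0.0567,-0.0033,0,0,0,1],[-0.085,0.0583,-0.0033,0,0,0,1],[-0.095,0.0583,-0.0033,0,0,0,1]]])

```text
time_s: 12.0
ee_pos: [0.6151, -0.0982, 0.2072]
eef_rot: [-3.141, -0.0, -0.057]
force: [4.3, 1.3, 0.1]
grip_width: 0.0004
grip_force: 2.0
```

Scaled: -18 mm / 600 = -0.03, -15 mm / 600 = -0.025.

>>> arm_command(plan=[[[-0.0067,0,0,0,0,0,1],[-0.0133,0,0,0,0,0,1],[-0.02,-0.0017,0,0,0,0,1],[-0.025,-0.0017,0,0,0,0,1],[-0.03,-0.0033,0,0,0,0,1]]])

```text
time_s: 12.5
ee_pos: [0.5976, -0.0955, 0.2072]
eef_rot: [3.141, -0.001, -0.057]
force: [6.8, 0.4, -0.2]
grip_width: 0.0008
grip_force: 2.8
```

```bash
python3 - <<'E'
from h import *
o=ctrl.get_obs();s=S(o["ee_pos"]);v=s[:2]-[0,-.042];print(s,o["force"],np.hypot(*v),np.degrees(np.arctan2(-v[1],v[0])))
E
```

```text
[-0.01653195 -0.1087006   0.20717181] [ 6.80716385  0.35901518 -0.16358822] 0.06871881658501047 103.92041151089155
```

Scaled: -14 mm / 600 = -0.0233, -12 mm / 600 = -0.02.

>>> arm_command(plan=[[[-0.005,-0.0017,0,0,0,0,1],[-0.01,-0.0033,0,0,0,0,1],[-0.015,-0.005,0,0,0,0,1],[-0.02,-0.0067,0,0,0,0,1],[-0.0233,-0.0083,0,0,0,0,1]]])

```text
time_s: 13.0
ee_pos: [0.584, -0.0899, 0.2072]
eef_rot: [3.141, -0.001, -0.057]
force: [7.8, -1.7, -0.5]
grip_width: 0.0005
grip_force: 3.2
```

Scaled: -4 mm / 600 = -0.0067, -2 mm / 600 = -0.0033.

>>> arm_command(plan=[[[-0.0033,-0.0017,0,0,0,0,1],[-0.0067,-0.0033,0,0,0,0,1],[-0.0067,-0.0033,0,0,0,0,1]]])

```text
time_s: 13.3
ee_pos: [0.58, -0.0877, 0.2073]
eef_rot: [3.141, -0.001, -0.057]
force: [5.1, -1.5, -0.6]
grip_width: 0.0005
grip_force: 2.5
```

Scaled: -2 mm / 600 = -0.0033, -1.4 mm / 600 = -0.0023.

>>> arm_command(plan=[[[-0.0017,-0.0012,0,0,0,0,1],[-0.0033,-0.0023,0,0,0,0,1],[-0.0033,-0.0023,0,0,0,0,1]]])

```text
time_s: 13.6
ee_pos: [0.5782, -0.0862, 0.2072]
eef_rot: [3.141, -0.001, -0.057]
force: [4.6, -2.1, -0.4]
grip_width: 0.0007
grip_force: 2.5
```

>>> arm_command(plan=[[[-0.0017,-0.0012,0,0,0,0,1],[-0.0033,-0.0023,0,0,0,0,1],[-0.0033,-0.0023,0,0,0,0,1]]])

```text
time_s: 13.9
ee_pos: [0.5765, -0.085, 0.2074]
eef_rot: [3.14, -0.002, -0.057]
force: [7.2, -4.0, -1.1]
grip_width: 0.0
grip_force: 3.9
```

Scaled: -2 mm / 600 = -0.0033, -1.4 mm / 600 = -0.0023.

>>> arm_command(plan=[[[-0.0017,-0.0012,0,0,0,0,1],[-0.0033,-0.0023,0,0,0,0,1],[-0.0033,-0.0023,0,0,0,0,1]]])

```text
time_s: 14.2
ee_pos: [0.5759, -0.0845, 0.2076]
eef_rot: [3.139, -0.006, -0.058]
force: [19.5, -9.6, -3.1]
grip_width: 0.0004
grip_force: 9.9
```

The force jumps to about 21 N with almost no travel, so the lever is against its stop. I'll back off and check.

Scaled: 220 mm / 600 = 0.3667, 180 mm / 600 = 0.3.

>>> arm_command(plan=[[[0.005,0.005,0,0,0,0,1],[0.02,0.0167,0,0,0,0,1],[0.0333,0.0333,0,0,0,0,1],[0.0333,0.0333,-0.0667,0,0,0,1],[0.0333,0.0333,-0.1417,0,0,0,1],[0.0333,0.0333,-0.2167,0,0,0,1],[-0.0333,0.1,-0.2167,0,0,0,1],[-0.1,0.1667,-0.2167,0,0,0,1],[-0.1667,0.2333,-0.2167,0,0,0,1],[-0.2167,0.3,-0.2167,0,0,0,1],[-0.25,0.3667,-0.2167,0,0,0,1],[-0.25,0.3667,-0.2167,0,0,0,1]]])

```text
time_s: 15.4
ee_pos: [0.4095, -0.2972, 0.3374]
eef_rot: [3.141, 0.001, -0.061]
force: [0.6, 0.1, -0.2]
grip_width: 0.0006
grip_force: 0.0
```

```bash
python3 - <<'E'
from h import *
b,d=cams.camera("top");c,e=cams.camera("scene")
cv2.imwrite("pics/f.png",np.hstack([cv2.resize(x,(396,396),interpolation=cv2.INTER_CUBIC) for x in(c[170:290,260:380],b[155:255,205:305])]))
for n,d in(("top",d),("scene",e)):
    P=cloud(n,d).reshape(-1,3); s=np.c_[(P[:,:2]-O)@R,P[:,2]]
    m=(s[:,2]>.25)&(s[:,2]<.275)&(abs(s[:,0])<.03)&(abs(s[:,1])<.025);print(n,"knob",s[m].mean(0).round(4))
    m=(s[:,2]>.217)&(s[:,2]<.24)&(s[:,0]>-.1)&(s[:,0]<-.015)&(s[:,1]<-.045)&(s[:,1]>-.16);q=s[m].mean(0);print("lever",q,np.degrees(np.arctan2(-(q[1]+.042),q[0])))
print(ctrl.get_obs()["force"])
E
```

```text
top knob [-4.000e-04  1.000e-04  2.585e-01]
lever [-0.0387259  -0.07344288  0.22863253] 140.92567769606555
scene knob [0.0062 0.0014 0.2566]
lever [-0.03455576 -0.07404468  0.22653679] 137.15923607126075
[-0.51975828  0.31636549  0.31745928]
```

View pics/f.png

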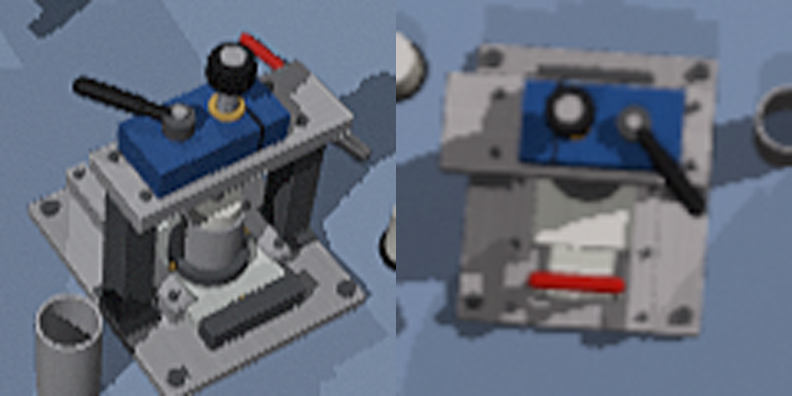

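The lever is at about 139° (value ≈1.4), the bar is home, and the knob is down. Before handing in I'll compare the knob height against the start with identical masks.

```bash
python3 - <<'E'
from h import *
def z(n,d):
    P=cloud(n,d).reshape(-1,3); s=np.c_[(P[:,:2]-O)@R,P[:,2]]
    m=(s[:,2]>.24)&(np.hypot(s[:,0]-(.001 if n=="scene" else 0),s[:,1])<.009); return m.sum(),np.median(s[m,2]),s[m,2].std()
for n in("top","scene"):
    print(n,z(n,np.load(n+"0.npz")["d"]),[z(n,cams.camera(n)[1]) for _ in range(3)])
E
```

```text
top (np.int64(38), np.float64(0.2843588625229079), np.float64(0.002634814250803141)) [(np.int64(36), np.float64(0.260924000114252), np.float64(0.002619467525984157)), (np.int64(38), np.float64(0.2599293610474992), np.float64(0.0016674876108137705)), (np.int64(36), np.float64(0.2598640686813237), np.float64(0.003118293736173146))]
scene (np.int64(46), np.float64(0.28265319196532795), np.float64(0.015406284672042407)) [(np.int64(36), np.float64(0.2586218065406181), np.float64(0.0012404579281827094)), (np.int64(38), np.float64(0.258384499210917), np.float64(0.0015901880448849967)), (np.int64(36), np.float64(0.25882473320314814), np.float64(0.0018291773951723015))]
```

The camera can't settle the last millimetre, so I'll check by a light touch on the clamped knob, which was at TCP z ≈ 0.2591 when pressed on the stem.

```bash
python3 - <<'E'
from h import *
o=ctrl.get_obs();print(o["time_s"],o["ee_pos"],o["eef_rot"],shift([.6188,.0116,.30],-.057))
E
```

```text
15.8 [ 0.4127019  -0.2930027   0.33715723] [-3.14137749e+00  1.67308765e-04 -5.54399379e-02] (array([ 188.9, -315.6,   37.2]), np.float64(0.002))
```

Scaled: -315.6 mm / 600 = -0.526, -292 mm / 600 = -0.4867.

>>> arm_command(plan=[[[0.0333,-0.055,0,0,0,0,1],[0.0667,-0.11,0,0,0,0,1],[0.1,-0.1667,0,0,0,0,1],[0.1333,-0.2217,0,0,0,0,1],[0.1667,-0.2783,0,0,0,0,1],[0.2,-0.3333,0,0,0,0,1],[0.2333,-0.39,0,0,0,0,1],[0.2667,-0.445,0,0,0,0,1],[0.2917,-0.4867,0,0,0,0,1],[0.315,-0.526,0.0167,0,0,0,1],[0.315,-0.526,0.0667,0,0,0,1],[0.315,-0.526,0.0917,0,0,0,1]]])

```text
time_s: 17.0
ee_pos: [0.6185, 0.0123, 0.2795]
eef_rot: [3.142, 0.003, -0.055]
force: [0.6, 0.5, -0.8]
grip_width: 0.0009
grip_force: 0.0
```

Scaled: 18 mm / 600 = 0.03, 16 mm / 600 = 0.0267.

>>> arm_command(plan=[[[0,0,0.0117,0,0,0,1],[0,0,0.0217,0,0,0,1],[0,0,0.0267,0,0,0,1],[0,0,0.03,0,0,0,1],[0,0,0.03,0,0,0,1],[0,0,0.03,0,0,0,1]]])

```text
time_s: 17.6
ee_pos: [0.6188, 0.0104, 0.2648]
eef_rot: [3.142, -0.001, -0.057]
force: [-0.4, -0.4, -0.8]
grip_width: 0.0005
grip_force: 0.0
```

>>> arm_command(plan=[[[0,0,0.0017,0,0,0,1],[0,0,0.0033,0,0,0,1],[0,0,0.005,0,0,0,1],[0,0,0.0067,0,0,0,1],[0,0,0.0067,0,0,0,1]]])

```text
time_s: 18.1
ee_pos: [0.6187, 0.0104, 0.2601]
eef_rot: [3.142, 0.0, -0.057]
force: [0.5, 0.7, 0.0]
grip_width: 0.0006
grip_force: 0.0
```

Scaled: 0.8 mm / 600 = 0.0013, 0.5 mm / 600 = 0.0008.

>>> arm_command(plan=[[[0,0,0.0008,0,0,0,1],[0,0,0.0013,0,0,0,1],[0,0,0.0013,0,0,0,1]]])

```text
time_s: 18.4
ee_pos: [0.6187, 0.0104, 0.2594]
eef_rot: [-3.142, 0.0, -0.057]
force: [-0.3, 0.2, 0.3]
grip_width: 0.0003
grip_force: 0.0
```

There's no contact at 0.2594, so the rod hasn't risen off the stem. I'll retract and hand in.

Scaled: -80 mm / 600 = -0.1333, -40 mm / 600 = -0.0667.

>>> arm_command(plan=[[[0,0,-0.0167,0,0,0,1],[0,0,-0.0667,0,0,0,1],[0,0,-0.1333,0,0,0,1],[0,0,-0.1333,0,0,0,1],[0,0,-0.1333,0,0,0,1]]])

```text
time_s: 18.9
ee_pos: [0.6188, 0.0104, 0.3405]
eef_rot: [-3.142, -0.002, -0.057]
force: [-0.3, 1.3, -0.6]
grip_width: 0.0002
grip_force: 0.0
```

```bash
python3 -c "
from h import *
print(ctrl.hand_in())"
```

```text
the job is handed in; nothing more can be done
None
```

I handed the job in at about 19 s of 61 s with no verdict returned: slide home, stop rod lowered onto the stem at roughly 5.5 N, clamp lever turned to its stop (about 1.4 rad), and no contact with the spare parts or pliers; a light touch check found the rod had not risen after clamping, but I could not measure the remaining contact force directly.

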